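# Stand the square probe in its charging dock

## Task

The square-handled sensor probe has finished soaking in the slanted rack: take it out and stand it upright in the square well of the charging dock, pushed or lowered fully home so that its collar sits flush on the dock, and let go. Lower it in gently rather than dropping it, and leave the round-handled probe in the rack and the other things on the bench as they are.

Things in the scene. Friction and masses are not known exactly. Their poses are not given: they have to be found in the camera images.
- square_probe: Probe to be moved, 160 mm long, 0.2 kg, leaning 30 deg in either rack well, collar on the mouth, its y level. Origin: centre of its foot; z runs from foot to handle top; x, y square to its sides. Steel stem 20 x 20 mm, z 0 to 62 mm; black collar 40 x 40 mm, z 62 to 70; grey square handle 28 x 28 mm with black patches, z 70 to 160. Centre of mass near z = 67 mm.
- round_probe: The other probe in the rack, not to be moved: same steel look but a round 20 mm stem, round 40 mm collar and a thin round 18 mm grey handle with a 28 mm ball on top, 148 mm long. Origin and z axis as for the square probe.
- rack: Slanted rack, fixed: white block 56 x 190 x 70 mm leaning 30 deg, grey base 150 x 200 x 12 mm, blue cheeks 80 mm high at both ends. Origin: centre of its underside, z up, y along the row of wells. Two 24 mm square wells at y = -60 and +60 mm; their axis, out of the mouth, is (-0.5, 0, 0.866) in this frame: handles lean to -x.
- rack_mouths (a point): Point midway between the two well mouths of the rack, in the slanted top face of the block, 91 mm above the bench. Axes as the rack's.
- dock: Charging dock, fixed. Origin: on the bench under the well's centre, z up. White upright tower 64 x 64 mm, 85 mm high, with one vertical square well, 24 x 24 mm, 66 mm deep, 3 mm chamfer at the mouth, sides along the dock's x and y. A grey base 12 mm high and a blue case 62 mm high (x = 40 to 100 mm) lie on its +x side.
- dock_mouth (a point): Centre of the mouth of the dock's well, in the tower's top face, 85 mm above the bench. Axes as the dock's. When fully home, the probe's foot is 62 mm below this point.
- bottle: Amber bottle, 66 mm across, 150 mm high, standing on the bench. Bystander. Origin: centre of its underside.
- beaker: Glass beaker, 72 mm across, 90 mm high, on the bench. Bystander. Origin: centre of its underside.
- tip_box: Clear plastic box, 80 x 110 x 60 mm, on the bench. Bystander. Origin: centre of its underside.
There are look-alikes about, which are no part of the job. Leave any purple or yellow look-alike of the dock alone.

How it is judged:
By the outcome, as a careful person would: the job done as asked, in the order asked, and still so for the second after the job is handed in, with the robot touching nothing.
It also fails if it takes over 42 s, if anything falls off the work surface, if the arm or the gripper's body presses on something with over 40 N, if the wrist force passes 120 N, or if a joint passes its speed limit or range.

## Robot

A 7-joint arm with a two-finger parallel gripper is mounted at the origin on the work surface. World frame = base frame: x ahead of the robot, y to its left, z up, the work surface at z = 0. Lengths are in m, angles in rad, forces in N, time in s.
With the tool pointing down it reaches from about 0.4 to 0.85 m from the base axis. Payload 10.4 kg.
Tool frame: the origin (TCP) lies midway between the tips of the shut fingers; the grasp point (between the pads) lies r.grip_point_offset behind it (r.grip_point_offset is the distance from the TCP to the grasp point, in m); z points along the fingers, y is the line along which they close (so a half turn about z gives the same grasp; the last joint's range is limited). The gripper opens to 87 mm and grips with 3 to 60 N. Pads are 19 mm wide; open, the fingers measure 117 mm over their backs; the gripper's body (75 mm by 190 mm) begins 51 mm behind the grasp point.
Start: joints at [-1.293, 0.332, -0.065, 1.46, 0.022, 1.35, -0.088], TCP at [0.185, 0.597, 0.223] pointing down, gripper open.
Joint ranges: [-2.6, 2.6], [-0.5, 2.12], [-1.47, 1.34], [0.16, 2.42], [-1.27, 4.41], [0.06, 2.06], [-2.6, 2.6]. Speed limits (rad/s): [2.22, 2.22, 2.79, 2.79, 3.14, 3.14, 3.14].

## Interface

Orientations are given as a unit quaternion [x, y, z, w].
In Python, from bench import r gives the robot as it stands.
- The arm moves only by the tool play_rows, never from a script. Its arguments are lists of equal length, an entry for each row: "claw": the closure, from 0 (fully open) to 1 (shut); "delta_pos": the shift along the tool's x, y, z scaled (see below), a list of three; "delta_rot": the turn, a rotation vector about the tool's x, y, z scaled (see below), a list of three. A call has 1 to 8 rows; each row shifts and turns the commanded pose from where the row before left it, along the tool's axes as they then stand; what a row does not reach is not made up. The controller multiplies each number of a shift by 200 mm and each number of a turn by pi rad. A row lasts 1/10 s, in which the tool goes at most 50 mm and 8.59 degrees, less where a joint would pass 70% of its speed; a pose out of reach is approached as far as the arm can. A call with a number of a shift or a turn outside -1 to 1 is refused whole. A call with a gripper value outside its range is refused whole. The fingers move at their own pace and stop on an object; "squeeze" is the grip in N (left out, the last holds). Time passes only in rows, so rows that do not move let the fingers close. It gives the time, the measured TCP pose, the force, the opening and the grip force at its end, in the units of the state.
- r.read_state(): the state, without advancing time (a new reading comes with each control period).
- r.camera(name): name is "scene" or "top"; returns a dict with "pixels" (480x640x3 uint8, red, green, blue), "camera_matrix" (3x3 intrinsics, pixels), "D" ([k1, k2, p1, p2, k3] as OpenCV has them; the pictures are not rectified), "cam_to_world" (4x4, takes a point from camera to world coordinates). Camera axes: x right, y up, looking along -z (the intrinsics and any distortion apply to the point x, -y, -z); pixel columns grow to the right and rows downward; lengths in m; the calibration is good to about 2 mm. A picture is of the moment at which its call begins. There is no depth.
- r.close_job(): hands the job in; it is judged then, once.
The state is a dict: "time": time; "joint_positions": joint angles; "joint_vel": joint speeds; "joint_torque": joint torques, N m; "ee_pos": TCP position; "eef_rot": TCP orientation; "ft_force": force on the tool from outside, world axes, zero at the start; "torque": the same for the moment, N m; "width": finger opening in m; "grip_force": force on a finger pad.
Only numpy, scipy, OpenCV 4.12 (cv2) and the standard library are available. Lean on these libraries where they do the work, as an engineer would, in place of code of your own. Each camera call takes 0.05 s, during which the arm holds its last target. There are 200 camera calls.

## Working session

There is one attempt and no reset: what is moved stays moved. The work goes in short steps, Python scripts to look and compute and a tool call to move; the robot and the scene stay as the last step left them, time stands still between calls to the robot, and variables do not carry over. Pictures are saved under pics/ and viewed, at most 11 in all, crops included, and the job is handed in when it is done.

Besides the shell and the picture viewer there is one more tool, called as a command line: name --argument value ..., lists and objects as JSON in quotes. play_rows: Moves the arm, as the interface text tells. Shifts and turns lie within -1 to 1; 1 stands for 200 mm of shift or pi rad of turn. Its arguments: {"type":"object","properties":{"claw":{"type":"array"},"delta_pos":{"type":"array"},"delta_rot":{"type":"array"},"squeeze":{"type":"number"}},"required":["claw","delta_pos","delta_rot"]}

```bash
mkdir -p pics; python3 - <<'E'
from bench import r
import cv2,pickle
d={}
for n in("scene","top"):
    c=r.camera(n); d[n]=c; cv2.imwrite(f"pics/{n}0.png",c["pixels"][:,:,::-1])
    print(n,c["camera_matrix"],c["D"],c["cam_to_world"])
pickle.dump(d,open("cams.pkl","wb"))
s=r.read_state();print(s,r.grip_point_offset)
E
```

```text
scene [[570.68625834   0.         314.2702779 ]
 [  0.         570.68625834 242.53874528]
 [  0.           0.           1.        ]] [-0.18783493  0.          0.          0.          0.        ] [[-0.06945007 -0.77748893  0.62505012  1.20700497]
 [ 0.9975727  -0.05729166  0.03957741 -0.05872271]
 [ 0.00503916  0.62628159  0.77958064  0.85844266]
 [ 0.          0.          0.          1.        ]]
top [[592.13391258   0.         306.39255128]
 [  0.         592.13391258 241.04088094]
 [  0.           0.           1.        ]] [-0.12975123  0.          0.          0.          0.        ] [[ 0.00961624  0.98900529 -0.14756714  0.36906296]
 [-0.99971316  0.01274575  0.02027648 -0.08253421]
 [ 0.0219344   0.14732983  0.98884417  1.449801  ]
 [ 0.          0.          0.          1.        ]]
{'time': 0.1, 'joint_positions': array([-1.29256993,  0.33279587, -0.06469489,  1.46079905,  0.02161424,
        1.34987513, -0.08849004]), 'joint_vel': array([-7.23378358e-04, -3.56028206e-03,  1.02177544e-03, -2.89875445e-03,
       -1.14173339e-04, -5.84191571e-04,  8.20590654e-05]), 'joint_torque': array([ 3.25216992e-03, -6.24531126e+01,  2.58420833e-02, -3.90726328e+01,
       -6.14264351e-02,  3.65126110e-02,  5.23266363e-05]), 'ee_pos': array([0.18511003, 0.5966326 , 0.2218693 ]), 'eef_rot': array([ 1.49833674e-01,  9.88711040e-01, -5.88150838e-04, -5.57721547e-05]), 'ft_force': array([-0.03682108,  0.26926592,  0.50283688]), 'torque': array([-0.07046336,  0.01335289, -0.01530419]), 'grip_force': 0.0, 'width': 0.08703879609461335} 0.0187
```

View pics/scene0.png

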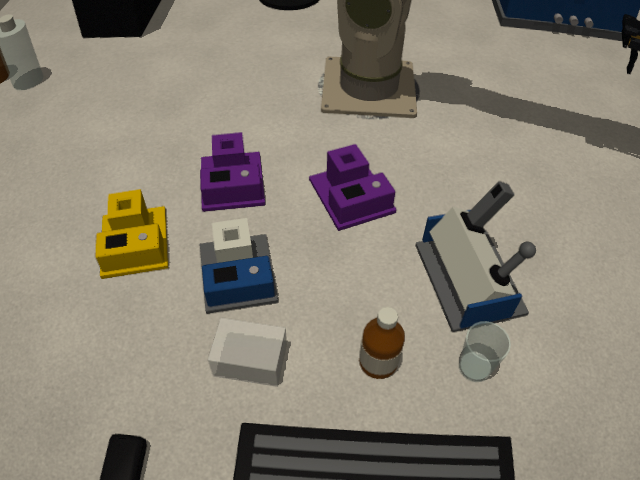

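View pics/top0.png

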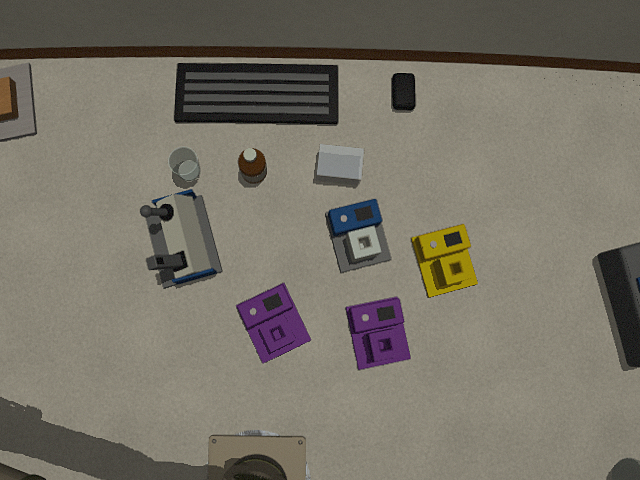

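The scene view shows the rack at (470,270), with the square probe at (490,205) and the round one at (515,265). The white and blue dock is at (235,260). In the top view the rack is at (185,240) and the dock tower at (363,243). Next I'll enlarge these areas.

```bash
cat > h.py <<'E'
import numpy as np,cv2,pickle
C=pickle.load(open("cams.pkl","rb"))
F=np.diag([1,-1,-1.])
def proj(n,P):
    c=C[n];T=c["cam_to_world"];R=F@T[:3,:3].T
    return cv2.projectPoints(np.atleast_2d(np.float64(P)),cv2.Rodrigues(R)[0],-R@T[:3,3],c["camera_matrix"],np.float64(c["D"]))[0][:,0]
def ray(n,uv):
    c=C[n];T=c["cam_to_world"]
    q=cv2.undistortPoints(np.float64([[uv]]),c["camera_matrix"],np.float64(c["D"]))[0,0]
    return T[:3,3],T[:3,:3]@F@np.r_[q,1]
def atz(n,uv,z):
    o,d=ray(n,uv);return o+d*(z-o[2])/d[2]
def crop(n,x,y,w,h,k,img=None):
    im=C[n]["pixels"] if img is None else img
    im=cv2.resize(im[y:y+h,x:x+w,::-1],None,fx=k,fy=k,interpolation=cv2.INTER_CUBIC)
    im=np.clip(im*1.4,0,255).astype(np.uint8)
    for i in range(0,w,10):
        if (x+i)%10==0: cv2.putText(im,str(x+i),(i*k,9),0,.33,(0,0,255));cv2.line(im,(i*k+k//2,10),(i*k+k//2,16),(0,0,255))
    for j in range(0,h,10): cv2.putText(im,str(y+j),(0,j*k+k//2+4),0,.33,(0,0,255));cv2.line(im,(22,j*k+k//2),(28,j*k+k//2),(0,0,255))
    return im
E
python3 - <<'E'
from h import *
cv2.imwrite("pics/rack.png",np.hstack([crop("scene",410,170,120,160,3),crop("top",140,180,90,120,4)]))
cv2.imwrite("pics/dock.png",np.hstack([crop("scene",190,210,100,110,4),crop("top",320,190,80,88,5)]))
E
```

```text
(no output)
```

View pics/rack.png

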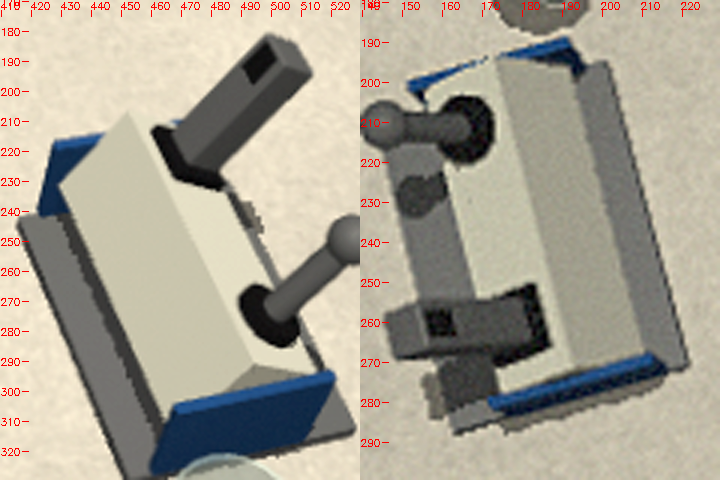

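View pics/dock.png

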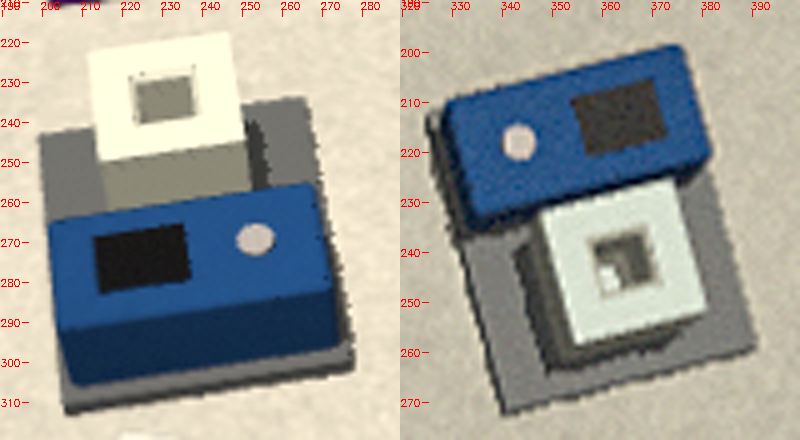

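```bash
cat > fit.py <<'E'
from h import *
from scipy.optimize import least_squares
def S(p,ox,oy,k,x0=0): return [(p[0]-x0)/k-.5+ox,p[1]/k-.5+oy]
sd=lambda p:S(p,190,210,4); td=lambda p:S(p,320,190,5,400)
sr=lambda p:S(p,410,170,3); tr=lambda p:S(p,140,180,4,360)
def rz(a): c,s=np.cos(a),np.sin(a); return np.array([[c,-s,0],[s,c,0],[0,0,1]])
# tower corners (local), order
sq=[(-32,32,85),(32,32,85),(32,-32,85),(-32,-32,85)]
# scene: far-left, far-right, near-right, near-left ; scene right=+Y, down=+X
D=[("scene",(-32,-32,85),sd((88,52))),("scene",(-32,32,85),sd((229,30))),("scene",(32,32,85),sd((246,143))),("scene",(32,-32,85),sd((100,162))),
 ("top",(32,32,85),td((538,208))),("top",(32,-32,85),td((673,178))),("top",(-32,-32,85),td((708,310))),("top",(-32,32,85),td((575,348)))]
def dp(q,L): return rz(q[2])@(np.array(L)/1e3)+[q[0],q[1],0]
A=np.array([[.866025,0,-.5],[0,1,0],[.5,0,.866025]])
def pp(q,L): return rz(q[2])@A@((np.array(L)-[0,0,62])/1e3)+[q[0],q[1],.091]
P=[("scene",(14,-14,160),sr((265,35))),("scene",(-14,-14,160),sr((299,42))),("scene",(14,14,160),sr((279,64))),("scene",(-14,14,160),sr((312,73))),
 ("scene",(20,20,62),sr((173,178))),("scene",(-20,20,62),sr((222,191))),("scene",(20,-20,62),sr((152,130))),
 ("top",(-14,14,160),tr((386,306))),("top",(-14,-14,160),tr((397,360))),
 ("top",(20,20,70),tr((533,283))),("top",(20,-20,70),tr((551,345)))]
def solve(f,D,q0):
    g=lambda q:np.concatenate([proj(n,f(q,L))[0]-uv for n,L,uv in D])
    s=least_squares(g,q0,loss="soft_l1");return s.x,g(s.x).reshape(-1,2)
if __name__=="__main__":
    qd,e=solve(dp,D,[*atz("top",(363,243),.085)[:2],.2]);print("dock",qd,np.round(e,1).tolist())
    qp,e=solve(pp,P,[*atz("top",(177,260),.091)[:2],-1.4]);print("probe",qp,np.round(e,1).tolist())
    np.save("q.npy",[qd,qp])
    from h import C
    def wire(n,pts,x,y,k,w,h):
        im=crop(n,x,y,w,h,k)
        for a in pts:
            uv=(proj(n,a)-[x,y]+.5)*k; cv2.polylines(im,[np.int32(np.round(uv))],True,(0,255,0),1)
        return im
    box=lambda f,q,a,zs:[[f(q,(u*a,v*a,z)) for u,v in((1,1),(1,-1),(-1,-1),(-1,1))] for z in zs]
    W=box(pp,qp,20,(62,70))+box(pp,qp,14,(70,160))+box(dp,qd,32,(85,))+box(dp,qd,12,(85,))
    a=np.hstack([wire("scene",W,430,170,5,90,70),wire("top",W,140,240,5,60,70)])
    b=np.hstack([wire("scene",W,200,210,4,80,60),wire("top",W,330,215,5,60,48)])
    m=np.zeros((a.shape[0]+240,750,3),np.uint8);m[:350]=a;m[350:,:b.shape[1]]=b
    cv2.imwrite("pics/ov.png",m)
E
python3 fit.py
```

```text
dock [ 0.57532696 -0.24628086  0.25820055] [[0.3, -0.7], [0.2, -0.2], [0.1, -1.3], [0.0, -0.7], [0.7, -0.2], [-0.1, -0.7], [0.0, -1.0], [0.3, -1.9]]
probe [ 0.5254025   0.18002083 -1.29836092] [[0.3, -2.5], [-0.6, -0.9], [2.2, -0.6], [1.7, 0.3], [-0.5, 0.1], [-1.6, 0.1], [-1.5, -0.5], [-0.4, 0.1], [-0.3, -1.1], [0.2, -1.7], [-0.3, -0.4]]
```

View pics/ov.png

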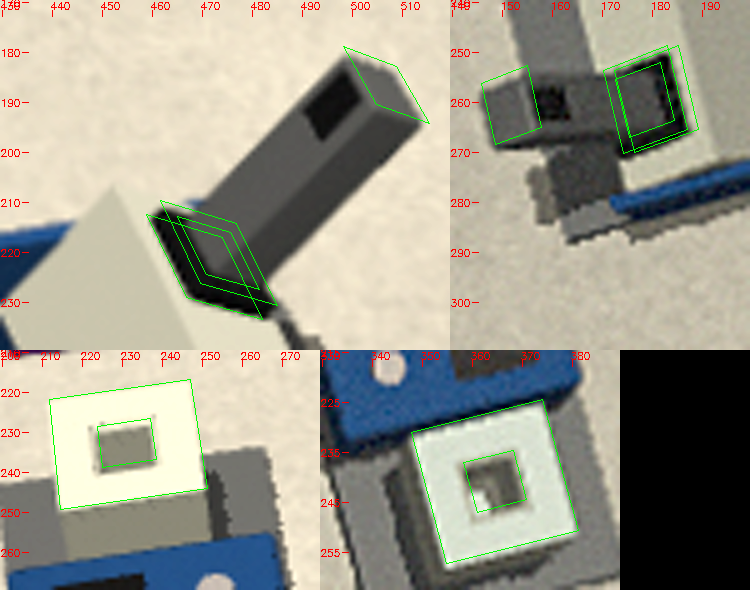

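```bash
cat > fit2.py <<'E'
from fit import *
s5=lambda p:S(p,430,170,5); t5=lambda p:S(p,140,240,5,450)
P=[("scene",(14,-14,160),s5((347,57))),("scene",(-14,-14,160),s5((384,65))),("scene",(14,14,160),s5((380,108))),("scene",(-14,14,160),s5((420,121))),
 ("scene",(20,-20,62),s5((150,213))),("scene",(20,20,62),s5((187,300))),("scene",(-20,20,62),s5((262,319))),("scene",(-20,20,70),s5((275,303))),
 ("top",(-14,14,160),t5((481,83))),("top",(-14,-14,160),t5((497,146))),("top",(20,20,70),t5((669,53))),("top",(20,-20,70),t5((686,127)))]
def ry(b): return cv2.Rodrigues(np.array([0,b,0.]))[0]
def p5(q,L): return rz(q[2])@ry(-q[4])@((np.array(L)-[0,0,62])/1e3)+[q[0],q[1],q[3]]
off=np.array([0,.8])
for free in (0,1):
    def g(q):
        q=np.r_[q,.091,np.pi/6] if not free else q
        e=np.concatenate([proj(n,p5(q,L))[0]+off-uv for n,L,uv in P])
        return e
    s=least_squares(g,[.525,.18,-1.3]+([.091,.5236] if free else []),loss="soft_l1")
    print(s.x,s.cost,np.round(g(s.x).reshape(-1,2),1).tolist())
E
python3 fit2.py
```

```text
[ 0.52485481  0.17990845 -1.29660246] 7.604434057949045 [[-0.9, -1.7], [2.2, 0.7], [-0.9, -0.3], [1.6, 0.9], [-0.9, 0.8], [-0.3, 0.0], [-0.1, 0.5], [0.2, 0.9], [-0.0, 1.1], [-0.4, 0.8], [-0.4, -0.5], [0.3, 1.5]]
[ 0.52610367  0.17948932 -1.29691036  0.09314678  0.51900172] 6.6916773981741 [[-0.9, -2.1], [2.2, 0.2], [-0.9, -0.7], [1.7, 0.5], [-0.9, 0.6], [-0.3, -0.2], [0.1, 0.2], [0.4, 0.6], [0.1, 0.3], [-0.3, 0.1], [-0.3, -1.2], [0.4, 0.8]]
```

```bash
cat > go.py <<'E'
# usage: go.py  x y z mode n  -> per-row numbers
import sys,numpy as np
from scipy.spatial.transform import Rotation as R
from bench import r
a=np.array([-.135,.481,.866]);y=np.array([.963,.27,0]);y/=np.linalg.norm(y)
yaw=lambda t:np.array([np.cos(t),np.sin(t),0])
def frame(y,z):
    z=z/np.linalg.norm(z);x=np.cross(y,z);return R.from_matrix(np.c_[x,y,z])
GR=frame(y,-a); UP=frame(yaw(.258),np.array([0,0,-1.]))
def delta(pos,rot):
    s=r.read_state();c=R.from_quat(s["eef_rot"])
    d=c.inv().apply(np.array(pos)-s["ee_pos"]);v=(c.inv()*rot).as_rotvec()
    print("t",s["time"],"pos",s["ee_pos"].round(4),"q",s["joint_positions"].round(2),"F",s["ft_force"].round(1),"w",round(s["width"],4),"g",s["grip_force"])
    print("shift",(d/.2).round(3),"mm",round(1e3*np.linalg.norm(d)),"| turn",(v/np.pi).round(4),"deg",np.degrees(np.linalg.norm(v)).round(1))
    print("shift in target frame",(rot.inv().apply(np.array(pos)-s["ee_pos"])/.2).round(3))
M=np.array([.525,.180,.091])
E
python3 -c "
from go import *
delta(M+a*.164,GR)"
```

```text
t 0.1 pos [0.1851 0.5966 0.2219] q [-1.29  0.33 -0.06  1.46  0.02  1.35 -0.09] F [-0.   0.3  0.5] w 0.087 g 0.0
shift [-2.018 -1.142 -0.054] mm 464 | turn [ 0.0826 -0.1522  0.3098] deg 63.9
shift in target frame [-1.808  1.074  0.979]
```

play_rows --claw '[0,0,0,0,0,0,0,0]' --delta_pos '[[-0.2,-0.114,-0.005],[-0.2,-0.114,-0.005],[-0.2,-0.114,-0.005],[-0.2,-0.114,-0.005],[-0.2,-0.114,-0.005],[-0.2,-0.114,-0.005],[-0.2,-0.114,-0.005],[-0.2,-0.114,-0.005]]' --delta_rot '[[0,0,0],[0,0,0],[0,0,0],[0,0,0],[0,0,0],[0,0,0],[0,0,0],[0,0,0]]' --squeeze 20

```text
time: 0.9
ee_pos: [0.4377, 0.3262, 0.2304]
eef_rot: [0.15, 0.989, -0.0, -0.0]
ft_force: [1.3, 0.9, 0.1]
width: 0.0871
grip_force: 0.0
```

play_rows --claw '[0,0,0,0,0,0,0,0]' --delta_pos '[[0,0,0],[0,0,0],[0,0,0],[0,0,0],[0,0,0],[0,0,0],[0,0,0],[0,0,0]]' --delta_rot '[[0.0103,-0.019,0.0387],[0.0103,-0.019,0.0387],[0.0103,-0.019,0.0387],[0.0103,-0.019,0.0387],[0.0103,-0.019,0.0387],[0.0103,-0.019,0.0387],[0.0103,-0.019,0.0387],[0.0103,-0.019,0.0387]]'

```text
time: 1.7
ee_pos: [0.4363, 0.3282, 0.2304]
eef_rot: [0.585, 0.769, -0.156, 0.207]
ft_force: [0.2, -0.1, -0.2]
width: 0.0868
grip_force: 0.0
```

```bash
python3 -c "
from go import *
delta(M+a*.164,GR)"
```

```text
t 1.7 pos [0.4363 0.3282 0.2304] q [-1.14  0.37  0.21  1.51  0.33  1.61 -0.71] F [ 0.2 -0.1 -0.2] w 0.0868 g 0.0
shift [-0.372  0.228  0.201] mm 96 | turn [ 0.      0.0003 -0.0012] deg 0.2
shift in target frame [-0.373  0.227  0.2  ]
```

play_rows --claw '[0,0,0,0,0]' --delta_pos '[[-0.093,0.057,0.05],[-0.093,0.057,0.05],[-0.093,0.057,0.05],[-0.093,0.057,0.05],[0,0,0]]' --delta_rot '[[0,0,0],[0,0,0],[0,0,0],[0,0,0],[0,0,-0.001]]'

```text
time: 2.2
ee_pos: [0.5055, 0.2554, 0.2331]
eef_rot: [0.584, 0.769, -0.157, 0.206]
ft_force: [-0.4, -0.2, 0.2]
width: 0.0871
grip_force: 0.0
```

```bash
python3 - <<'E'
from go import *
delta(M+a*.0443,GR)
import cv2
from h import crop
A=[crop("scene",410,120,150,150,3,r.camera("scene")["pixels"]),crop("top",120,170,110,150,3,r.camera("top")["pixels"])]
cv2.imwrite("pics/pre.png",np.hstack(A))
E
```

```text
t 2.2 pos [0.5055 0.2554 0.2331] q [-1.03  0.35  0.26  1.53  0.36  1.54 -0.56] F [-0.4 -0.2  0.2] w 0.0871 g 0.0
shift [ 0.018 -0.007  0.589] mm 118 | turn [-0.0004 -0.     -0.0004] deg 0.1
shift in target frame [ 0.018 -0.008  0.589]
```

View pics/pre.png

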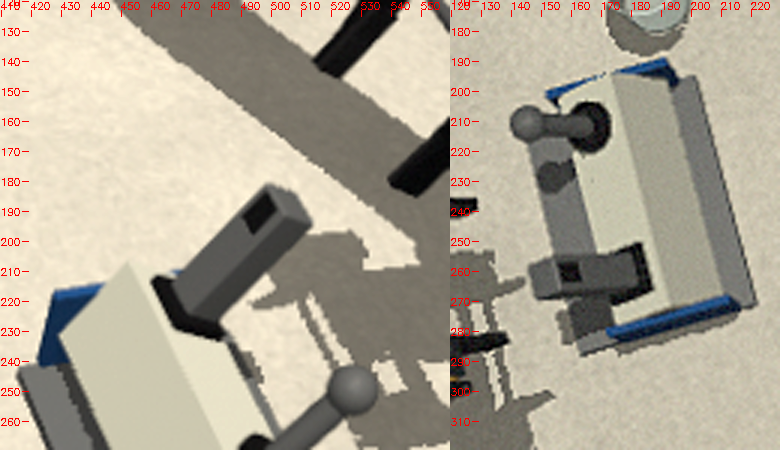

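The fingertips at scene (518,144) and (550,184) straddle the line of the handle axis, and the top view agrees. I'll approach along that axis.

play_rows --claw '[0,0,0,0,0,0,0,0]' --delta_pos '[[0.018,-0.007,0.05],[0,0,0.1],[0,0,0.1],[0,0,0.1],[0,0,0.1],[0,0,0.1],[0,0,0.039],[0,0,0]]' --delta_rot '[[0,0,0],[0,0,0],[0,0,0],[0,0,0],[0,0,0],[0,0,0],[0,0,0],[0,0,0]]'

```text
time: 3.1
ee_pos: [0.5164, 0.2049, 0.1279]
eef_rot: [0.582, 0.771, -0.157, 0.205]
ft_force: [-0.3, 0.6, 1.3]
width: 0.0875
grip_force: 0.0
```

play_rows --claw '[1,1,1,1,1,1,1,1]' --delta_pos '[[0,0,0],[0,0,0],[0,0,0],[0,0,0],[0,0,0],[0,0,0],[0,0,0],[0,0,0]]' --delta_rot '[[0,0,0],[0,0,0],[0,0,0],[0,0,0],[0,0,0],[0,0,0],[0,0,0],[0,0,0]]' --squeeze 20

```text
time: 3.9
ee_pos: [0.5173, 0.2051, 0.129]
eef_rot: [0.582, 0.771, -0.156, 0.205]
ft_force: [-0.4, -0.6, 0.6]
width: 0.0312
grip_force: 0.1
```

```bash
python3 -c "
from go import *
delta(M+a*.1343,GR)"
```

```text
t 3.9 pos [0.5173 0.2051 0.129 ] q [-0.97  0.4   0.28  1.7   0.38  1.3  -0.57] F [-0.4 -0.6  0.6] w 0.0312 g 0.12763903476297855
shift [-0.018  0.004 -0.441] mm 88 | turn [ 0.0003 -0.0006  0.0011] deg 0.2
shift in target frame [-0.019  0.003 -0.441]
```

play_rows --claw '[1,1,1,1]' --delta_pos '[[0,0,0],[0,0,0],[0,0,0],[0,0,-0.02]]' --delta_rot '[[0,0,0],[0,0,0],[0,0,0],[0,0,0]]' --squeeze 25

```text
time: 4.3
ee_pos: [0.5165, 0.2067, 0.1321]
eef_rot: [0.582, 0.771, -0.156, 0.205]
ft_force: [0.4, 0.1, -2.1]
width: 0.0277
grip_force: 25.0
```

play_rows --claw '[1,1,1,1,1,1,1]' --delta_pos '[[0,0,-0.05],[0,0,-0.07],[0,0,-0.07],[0,0,-0.07],[0,0,-0.07],[0,0,-0.07],[0,0,-0.07]]' --delta_rot '[[0,0,0],[0,0,0],[0,0,0],[0,0,0],[0,0,0],[0,0,0],[0,0,0]]'

```text
time: 5.0
ee_pos: [0.5038, 0.2528, 0.2151]
eef_rot: [0.582, 0.771, -0.156, 0.205]
ft_force: [-0.5, 0.3, -2.5]
width: 0.0279
grip_force: 25.0
```

```bash
python3 -c "
from go import *
delta([.5,.2,.3],UP)"
```

```text
t 5.0 pos [0.5038 0.2528 0.2151] q [-1.02  0.36  0.26  1.56  0.36  1.5  -0.57] F [-0.5  0.3 -2.5] w 0.0279 g 24.987881089327857
shift [-0.427 -0.091 -0.244] mm 100 | turn [0.0013 0.1659 0.006 ] deg 29.9
shift in target frame [-0.25  -0.086 -0.424]
```

play_rows --claw '[1,1,1,1,1,1,1]' --delta_pos '[[0,0,-0.1],[0,0,-0.1],[0,0,0],[0,0,0],[0,0,0],[0,0,0],[0,0,0]]' --delta_rot '[[0,0,0],[0,0,0],[0.0003,0.0332,0.0012],[0.0003,0.0332,0.0012],[0.0003,0.0332,0.0012],[0.0003,0.0332,0.0012],[0.0003,0.0332,0.0012]]'

```text
time: 5.7
ee_pos: [0.4987, 0.2716, 0.2499]
eef_rot: [0.61, 0.792, 0.002, -0.002]
ft_force: [-0.3, -1.1, -2.5]
width: 0.0282
grip_force: 25.0
```

```bash
python3 -c "
from go import *
delta([.5753,-.2463,.24],UP)"
```

```text
t 5.7 pos [0.4987 0.2716 0.2499] q [-0.81  0.19  0.27  1.59 -0.06  1.37 -0.28] F [-0.3 -1.1 -2.5] w 0.0282 g 24.988375551765785
shift [-2.601 -0.29   0.038] mm 524 | turn [ 0.0002 -0.0014 -0.    ] deg 0.3
shift in target frame [-2.601 -0.29   0.05 ]
```

play_rows --claw '[1,1,1,1,1,1,1]' --delta_pos '[[-0.1,-0.01,0],[-0.2,-0.023,0.003],[-0.2,-0.023,0.003],[-0.2,-0.023,0.003],[-0.2,-0.023,0.003],[-0.2,-0.023,0.003],[-0.2,-0.023,0.003]]' --delta_rot '[[0,0,0],[0,0,0],[0,0,0],[0,0,0],[0,0,0],[0,0,0],[0,-0.0014,0]]'

```text
time: 6.4
ee_pos: [0.5361, 0.0106, 0.2457]
eef_rot: [0.61, 0.792, -0.002, 0.002]
ft_force: [1.6, -0.7, -1.1]
width: 0.0276
grip_force: 25.0
```

play_rows --claw '[1,1,1,1,1,1,1,1]' --delta_pos '[[-0.2,-0.023,0.003],[-0.2,-0.023,0.003],[-0.2,-0.023,0.003],[-0.2,-0.023,0.003],[-0.2,-0.023,0.003],[-0.2,-0.023,0.003],[-0.083,-0.01,0],[0,0,0]]' --delta_rot '[[0,0,0],[0,0,0],[0,0,0],[0,0,0],[0,0,0],[0,0,0],[0,0,0],[0,0,0]]'

```text
time: 7.2
ee_pos: [0.5721, -0.2467, 0.2428]
eef_rot: [0.612, 0.791, -0.003, 0.002]
ft_force: [0.2, 0.3, -3.2]
width: 0.0276
grip_force: 25.0
```

```bash
python3 - <<'E'
from go import *
delta([.5753,-.2463,.24],UP)
import cv2
from h import crop
c=[r.camera(n)["pixels"] for n in("scene","top")]
np.save("hov.npy",c)
cv2.imwrite("pics/hov.png",np.hstack([crop("scene",180,130,100,140,4,c[0]),crop("top",320,190,80,112,5,c[1])]))
E
```

```text
t 7.2 pos [ 0.5721 -0.2467  0.2428] q [-0.15  0.35  0.63  1.47 -0.2   1.39  0.74] F [ 0.2  0.3 -3.2] w 0.0276 g 24.987106000771746
shift [-0.002  0.016  0.014] mm 4 | turn [-0.0007  0.0018 -0.0014] deg 0.4
shift in target frame [-0.002  0.016  0.014]
```

View pics/hov.png

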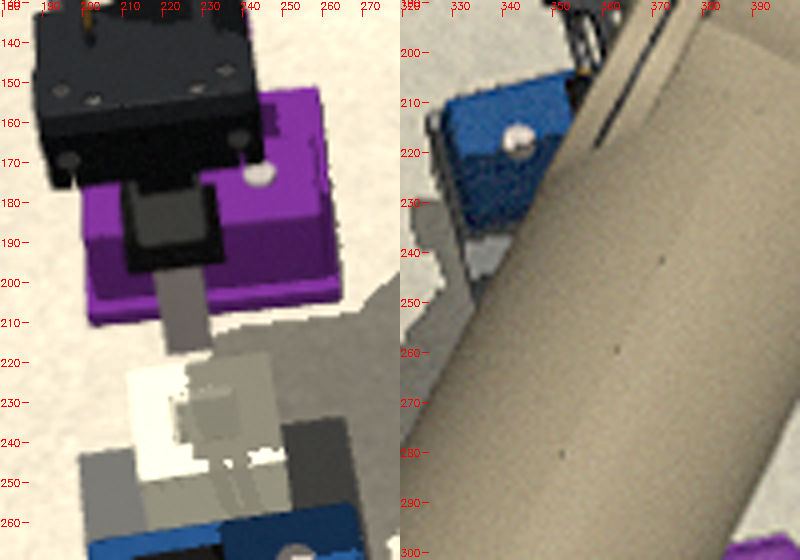

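Scene view: the stem hangs from (220,218) to (233,217) at its foot, above the dock tower, whose well is near (233,233). The arm blocks the top view. I'll fit the held probe's position from the scene view.

```bash
cat > held.py <<'E'
from fit import *
from bench import r
from scipy.spatial.transform import Rotation as R
s=r.read_state();T=R.from_quat(s["eef_rot"]).as_matrix();p=s["ee_pos"]
q=lambda a:S(a,180,130,4)
# probe frame: z=-tool z, y=tool y, x=-tool x... (near side = +y, left in scene=-Y=-tool x)
B=np.c_[-T[:,0],T[:,1],-T[:,2]]
Pt=[((10,10,0),q((164,354))),((-10,10,0),q((213,350))),((20,20,62),q((127,272))),((-20,20,62),q((224,264))),((20,20,70),q((124,240)))]
for dz in (.106,.108):
    def g(v):
        o=p+B@np.array([v[0],v[1],-dz])
        return np.concatenate([proj("scene",o+B@(np.array(L)/1e3))[0]+[0,.8]-uv for L,uv in Pt])
    t=least_squares(g,[0,0],loss="soft_l1");o=p+B@np.array([t.x[0],t.x[1],-dz])
    print(dz,t.x*1e3,"foot",o.round(4),g(t.x).reshape(-1,2).round(1).tolist())
    g3=lambda v:np.concatenate([proj("scene",p+B@v+B@(np.array(L)/1e3))[0]+[0,.8]-uv for L,uv in Pt])
t=least_squares(g3,[0,0,-.107],loss="soft_l1");print("free",t.x*1e3,g3(t.x).reshape(-1,2).round(1).tolist())
E
python3 held.py
```

```text
0.106 [ 5.66349929 -1.67417313] foot [ 0.5728 -0.2492  0.1366] [[0.5, -0.0], [0.0, -0.7], [-0.4, 0.3], [0.2, -1.1], [-0.3, 4.8]]
0.108 [ 5.73379547 -3.53511815] foot [ 0.571  -0.2498  0.1347] [[0.5, -0.1], [-0.0, -0.7], [-0.4, 0.3], [0.2, -1.0], [-0.3, 4.9]]
free [   5.62822761   -0.73675324 -104.9923399 ] [[0.5, -0.0], [0.0, -0.7], [-0.4, 0.3], [0.2, -1.1], [-0.3, 4.8]]
```

play_rows --claw '[1,1,1,1,1]' --delta_pos '[[0.026,0.016,0],[0,0,0.05],[0,0,0.06],[0,0,0.06],[0,0,0]]' --delta_rot '[[-0.0007,0.0018,-0.0014],[0,0,0],[0,0,0],[0,0,0],[0,0,0]]'

```text
time: 7.8
ee_pos: [0.5737, -0.2366, 0.2059]
eef_rot: [0.609, 0.794, 0.0, -0.002]
ft_force: [0.5, 0.6, -2.5]
width: 0.028
grip_force: 25.0
```

```bash
python3 - <<'E'
from go import *
x=UP.as_matrix()[:,0]
delta(np.array([.5753,-.2463,.129])+x*.0055,UP)
import cv2
from h import crop
c=r.camera("scene")["pixels"]
cv2.imwrite("pics/hov2.png",crop("scene",190,170,80,90,6,c))
E
```

```text
t 7.8 pos [ 0.5737 -0.2366  0.2059] q [-0.16  0.37  0.62  1.52 -0.22  1.32  0.75] F [ 0.5  0.6 -2.5] w 0.028 g 24.987465249141678
shift [-0.023 -0.004  0.385] mm 77 | turn [-0.0005 -0.0011  0.0014] deg 0.3
shift in target frame [-0.021 -0.004  0.385]
```

View pics/hov2.png

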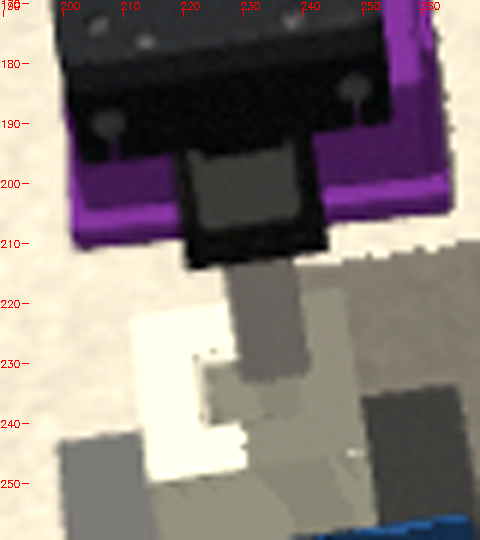

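The foot is at (230–241,233), and the well spans about (224–240,237). The probe sits a few mm too far right, so I'll refit now that it has settled.

```bash
sed -i 's/S(a,180,130,4)/S(a,190,170,6)/; s/^Pt=.*/Pt=[((10,10,0),q((242,384))),((-10,10,0),q((307,378))),((20,20,62),q((187,271))),((-20,20,62),q((328,251)))]/' held.py; cat >> held.py <<'E'
d=np.load("q.npy")[0]
o=p+B@np.array([t.x[0],0,-.106]); e=np.r_[d[:2],0]-o
print("foot",o,"TCP now",p,"shift toolxy mm",(T.T@e)[:2]*1e3,"time",s["time"],"well px",proj("scene",[d[0],d[1],.085])+[0,.8])
E
python3 held.py
```

```text
0.106 [1.48175051 2.51903431] foot [ 0.5768 -0.2375  0.1011] [[-0.1, 0.1], [0.5, -0.6], [-0.6, 0.3], [0.1, 0.1]]
0.108 [1.50949747 0.7513997 ] foot [ 0.5751 -0.238   0.0991] [[-0.1, 0.1], [0.5, -0.6], [-0.5, 0.3], [0.1, 0.1]]
free [   1.57723427   -3.43517363 -112.73745527] [[-0.0, 0.0], [0.5, -0.7], [-0.4, 0.3], [0.0, 0.2]]
foot [ 0.57436001 -0.2382909   0.1011385 ] TCP now [ 0.57406979 -0.23702242  0.20714225] shift toolxy mm [-8.23178722 -1.09013671] time 7.85 well px [[231.08145509 233.45806902]]
```

play_rows --claw '[1,1,1,1,1]' --delta_pos '[[-0.02,-0.003,0],[-0.02,-0.002,0],[0,0,0],[0,0,0],[0,0,0]]' --delta_rot '[[0,0,0],[0,0,0],[0,0,0],[0,0,0],[0,0,0]]'

```text
time: 8.35
ee_pos: [0.5759, -0.2454, 0.2086]
eef_rot: [0.609, 0.793, 0.001, -0.0]
ft_force: [0.4, -0.4, -2.6]
width: 0.0276
grip_force: 25.0
```

```bash
python3 - <<'E'
from go import *
import cv2
from h import *
c=r.camera("scene")["pixels"]
delta(np.array([.5753,-.2463,.129]),UP)
im=crop("scene",190,170,80,90,6,c)
d=np.load("q.npy")[0]
R2=R.from_euler("z",d[2]).as_matrix()
for a in (12,32):
  P=[R2@(np.array([u*a,v*a,85])/1e3)+[d[0],d[1],0] for u,v in((1,1),(1,-1),(-1,-1),(-1,1))]
  cv2.polylines(im,[np.int32((proj("scene",P)+[0,.8]-[190,170]+.5)*6)],True,(0,255,0),1)
cv2.imwrite("pics/hov3.png",im)
E
```

```text
t 8.4 pos [ 0.5759 -0.2453  0.2086] q [-0.14  0.38  0.62  1.51 -0.23  1.32  0.76] F [ 0.4 -0.2 -1.8] w 0.028 g 24.987414786592126
shift [-0.005 -0.005  0.398] mm 80 | turn [ 0.0006 -0.0005  0.0013] deg 0.3
shift in target frame [-0.004 -0.004  0.398]
```

View pics/hov3.png

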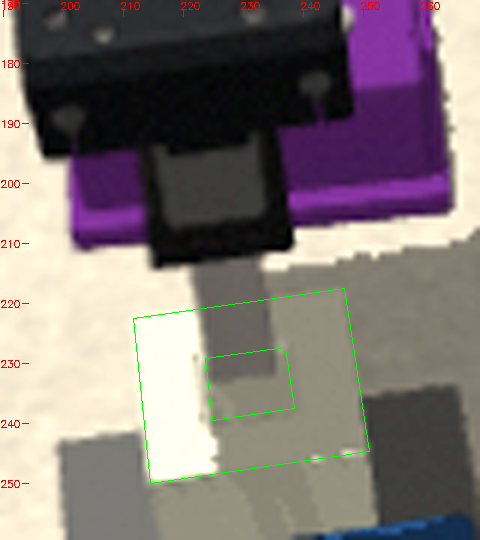

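```bash
sed -i 's/^Pt=.*/Pt=[((10,10,0),q((212,383))),((-10,10,0),q((276,377))),((20,20,62),q((154,270))),((-20,20,62),q((292,250)))]/' held.py; python3 held.py
```

```text
0.106 [1.87864496 1.89013932] foot [ 0.5784 -0.2464  0.1026] [[-0.4, 0.2], [0.4, -0.5], [-0.7, 0.2], [0.6, 0.0]]
0.108 [1.93056015 0.10811407] foot [ 0.5767 -0.2469  0.1006] [[-0.4, 0.1], [0.4, -0.5], [-0.6, 0.2], [0.6, 0.1]]
free [   2.28217455  -11.7305836  -121.29133853] [[-0.3, -0.1], [0.3, -0.7], [-0.4, 0.4], [0.4, 0.3]]
foot [ 0.57666357 -0.24731039  0.10256885] TCP now [ 0.57593434 -0.24530611  0.20857196] shift toolxy mm [ 1.18847568 -1.20301441] time 8.4 well px [[231.08145509 233.45806902]]
```

play_rows --claw '[1,1,1,1,1,1,1]' --delta_pos '[[0.005,-0.005,0],[0,0,0.03],[0,0,0.03],[0,0,0.03],[0,0,0.03],[0,0,0.03],[0,0,0]]' --delta_rot '[[0,0,0.001],[0,0,0],[0,0,0],[0,0,0],[0,0,0],[0,0,0],[0,0,0]]'

```text
time: 9.1
ee_pos: [0.5742, -0.2444, 0.1773]
eef_rot: [0.61, 0.792, 0.001, -0.001]
ft_force: [-0.7, -0.4, -0.8]
width: 0.0281
grip_force: 25.0
```

play_rows --claw '[1,1,1,1,1,1]' --delta_pos '[[0,0,0.03],[0,0,0.03],[0,0,0.03],[0,0,0.03],[0,0,0.03],[0,0,0]]' --delta_rot '[[0,0,0],[0,0,0],[0,0,0],[0,0,0],[0,0,0],[0,0,0]]'

```text
time: 9.7
ee_pos: [0.5742, -0.2444, 0.1474]
eef_rot: [0.61, 0.792, 0.001, -0.001]
ft_force: [-0.8, -0.6, -1.4]
width: 0.0277
grip_force: 25.0
```

```bash
python3 - <<'E'
from go import *
import cv2
from h import *
c=r.camera("scene")["pixels"]
delta(np.array([.5753,-.2463,.129]),UP)
cv2.imwrite("pics/ins.png",crop("scene",190,170,80,90,6,c))
E
```

```text
t 9.75 pos [ 0.5745 -0.2445  0.148 ] q [-0.13  0.42  0.6   1.59 -0.25  1.21  0.78] F [ 0.1  0.9 -1.3] w 0.0282 g 24.98751721694134
shift [-0.01   0.002  0.095] mm 19 | turn [ 0.0003 -0.0006  0.0003] deg 0.1
shift in target frame [-0.01   0.002  0.095]
```

View pics/ins.png

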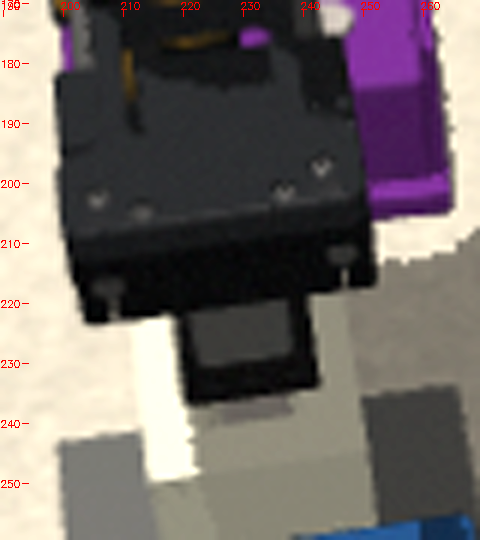

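The stem is inside the well, with only a sliver of it left below the collar at (231,237), and the forces are small. About 18 mm remains, so I'll lower it slowly.

play_rows --claw '[1,1,1,1,1,1]' --delta_pos '[[0,0,0.02],[0,0,0.02],[0,0,0.02],[0,0,0.01],[0,0,0.01],[0,0,0]]' --delta_rot '[[0,0,0],[0,0,0],[0,0,0],[0,0,0],[0,0,0],[0,0,0]]'

```text
time: 10.35
ee_pos: [0.5746, -0.2445, 0.1322]
eef_rot: [0.61, 0.792, 0.001, -0.0]
ft_force: [-0.1, -0.6, -2.2]
width: 0.0279
grip_force: 25.0
```

play_rows --claw '[1,1]' --delta_pos '[[0,0,0.006],[0,0,0]]' --delta_rot '[[0,0,0],[0,0,0]]'

```text
time: 10.55
ee_pos: [0.5747, -0.2446, 0.1313]
eef_rot: [0.61, 0.792, 0.001, -0.0]
ft_force: [0.6, -0.6, -1.4]
width: 0.0279
grip_force: 25.0
```

play_rows --claw '[1,1]' --delta_pos '[[0,0,0.006],[0,0,0]]' --delta_rot '[[0,0,0],[0,0,0]]'

```text
time: 10.75
ee_pos: [0.5749, -0.2447, 0.1306]
eef_rot: [0.61, 0.792, 0.001, 0.0]
ft_force: [-0.5, 0.6, 2.5]
width: 0.0276
grip_force: 25.0
```

play_rows --claw '[1,1]' --delta_pos '[[0,0,0.004],[0,0,0]]' --delta_rot '[[0,0,0],[0,0,0]]'

```text
time: 10.95
ee_pos: [0.5749, -0.2447, 0.1305]
eef_rot: [0.61, 0.792, 0.001, 0.0]
ft_force: [-3.2, 2.4, 9.1]
width: 0.0278
grip_force: 25.0
```

play_rows --claw '[1,1]' --delta_pos '[[0,0,0.004],[0,0,0]]' --delta_rot '[[0,0,0],[0,0,0]]'

```text
time: 11.15
ee_pos: [0.5749, -0.2448, 0.1305]
eef_rot: [0.61, 0.792, 0.002, 0.0]
ft_force: [-5.9, 1.9, 16.5]
width: 0.0279
grip_force: 25.0
```

play_rows --claw '[1,0.6,0.3,0,0,0,0,0]' --delta_pos '[[0,0,-0.007],[0,0,0],[0,0,0],[0,0,0],[0,0,0],[0,0,0],[0,0,0],[0,0,0]]' --delta_rot '[[0,0,0],[0,0,0],[0,0,0],[0,0,0],[0,0,0],[0,0,0],[0,0,0],[0,0,0]]'

```text
time: 11.95
ee_pos: [0.5747, -0.2446, 0.1299]
eef_rot: [0.61, 0.792, 0.001, -0.0]
ft_force: [-0.1, 0.8, -0.1]
width: 0.0748
grip_force: 0.0
```

play_rows --claw '[0,0,0,0,0,0,0]' --delta_pos '[[0,0,0],[0,0,-0.05],[0,0,-0.1],[0,0,-0.15],[0,0,-0.15],[0,0,-0.15],[0,0,-0.1]]' --delta_rot '[[0,0,0],[0,0,0],[0,0,0],[0,0,0],[0,0,0],[0,0,0],[0,0,0]]'

```text
time: 12.65
ee_pos: [0.5749, -0.2453, 0.2732]
eef_rot: [0.61, 0.792, 0.002, 0.001]
ft_force: [1.5, 0.5, -0.6]
width: 0.0869
grip_force: 0.0
```

play_rows --claw '[0,0,0,0,0]' --delta_pos '[[0.15,-0.1,0],[0.15,-0.15,0],[0.15,-0.15,0],[0.15,-0.1,0],[0,0,0]]' --delta_rot '[[0,0,0],[0,0,0],[0,0,0],[0,0,0],[0,0,0]]'

```text
time: 13.15
ee_pos: [0.445, -0.1522, 0.2711]
eef_rot: [0.609, 0.793, 0.003, -0.0]
ft_force: [0.6, -0.2, 0.2]
width: 0.0868
grip_force: 0.0
```

```bash
python3 - <<'E'
from go import *
import cv2
from h import *
c=[r.camera(n)["pixels"] for n in("scene","top")]
delta([.5,0,.3],UP)
cv2.imwrite("pics/end.png",np.hstack([crop("scene",180,150,100,120,4,c[0]),cv2.resize(c[1][:,:,::-1],(400,480))]))
E
```

```text
t 13.25 pos [ 0.4473 -0.1543  0.2711] q [-0.36 -0.07  0.58  1.8   0.03  1.4   0.47] F [ 0.4 -0.6  0.1] w 0.0869 g 0.0
shift [ 0.678  0.454 -0.142] mm 166 | turn [ 0.0013 -0.0006  0.0005] deg 0.3
shift in target frame [ 0.678  0.452 -0.145]
```

View pics/end.png

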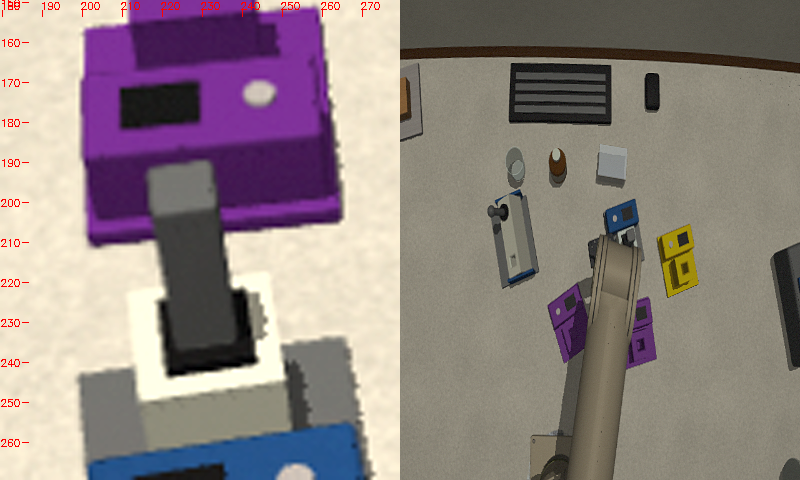

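The probe stands upright with its collar flush on the white tower at scene (232,236). The round probe and the other items are where they were, and the gripper is clear of everything.

```bash
python3 -c "
from bench import r
print(r.close_job())"
```

```text
the job is handed in; nothing more can be done
None
```

The square-handled probe now stands upright in the charging dock with its collar flush on the tower. I released it and handed the job in at about 13 s of the 42 s limit, with the round probe and the other items left as they were.

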